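Clip the dial module onto the bench rail

ROBOT

A 6-joint arm with a two-finger parallel gripper is mounted at the origin on a cart in front of the work surface, level with it; the furniture and walls round the work are solid. World frame = base frame: x ahead of the robot, y to its left, z up, the work surface at z = 0. Lengths are in mm, angles in rad, forces in N, time in s.
With the tool pointing down it reaches from about 350 to 725 mm from the base axis. Payload 4.3 kg.
Tool frame: the origin (TCP) lies on the centre line of the jaws, within the pads' length; the fingertips stand 11 mm ahead of it and the grasp point (between the pads) lies 8 mm behind it; z points along the fingers, y is the line along which they close (so a half turn about z gives the same grasp; the last joint's range is limited). The gripper opens to 85 mm and grips with 20 to 120 N. Pads are 22 mm wide; open, the fingers measure 114 mm over their backs; the gripper's body (76 mm by 85 mm) begins 54 mm behind the grasp point. The pads swing forward as they close: fully open they stand 13 mm farther back than shut.
Start: joints at [-1.392, 0.377, 0.081, 1.274, 0, 1.46], TCP at [163.772, -551.224, 208.429] pointing down, gripper open.
Joint ranges: [-2.72, 2.72], [-0.84, 1.66], [-1.02, 1.22], [-1.77, 2.12], [-1.37, 1.28], [-3.14, 3.14]. Speed limits (rad/s): [2.57, 2.57, 3.14, 3.14, 3.14, 3.14].

INTERFACE

Orientations are given as [roll, pitch, yaw] about the fixed x, y, z axes, in that order (R = Rz(yaw) Ry(pitch) Rx(roll)).
In Python, from station import readout, cams, r gives the robot as it stands. The module is installed in compiled form; this text tells all that it offers.
- The arm moves only by the tool carry_out, never from a script. Its argument "plan" is a list of rows, each an object of numbers: "x", "y", "z": the shift along the tool's x, y, z scaled (see below); "ax", "ay", "az": the turn, a rotation vector about the tool's x, y, z scaled (see below). A call has 1 to 20 rows; each row shifts and turns the commanded pose from where the row before left it, along the tool's axes as they then stand; what a row does not reach is not made up. The controller multiplies each number of a shift by 150 mm and each number of a turn by pi rad. A row lasts 1/8 s, in which the tool goes at most 62.5 mm and 10.7 degrees, less where a joint would pass 70% of its speed; a pose out of reach is approached as far as the arm can. A call with a number of a shift or a turn outside -1 to 1 is refused whole. A call with a gripper value outside its range is refused whole. "gripper" is the gripper command: -1 is shut, 1 is fully open, values between are in proportion, set as the call begins (left out, the last holds). The fingers move at their own pace and stop on an object; "force" is the grip in N (left out, the last holds). Time passes only in rows, so rows that do not move let the fingers close. It gives the time, the measured TCP pose, the force, the opening and the grip force at its end, in the units of the state.
- readout.state(): the state, without advancing time (a new reading comes with each control period).
- cams.get_image(name): name is "scene" or "top" or "wrist"; returns a dict with "image" (480x640x3 uint8, red, green, blue), "fx", "fy", "cx", "cy" (pixels), "world_from_camera" (4x4, takes a point from camera to world coordinates); the wrist camera has in their place "T_tool_cam" (4x4, takes a point from camera to tool coordinates, whose origin is the TCP and whose axes are the flange's). Camera axes: x right, y down, z forward; pixel columns grow to the right and rows downward; lengths in mm; the calibration is good to about 2 mm. A picture is of the moment at which its call begins: read the wrist's pose just before it. There is no depth.
- r.job_done(): hands the job in; it is judged then, once.
The state is a dict: "clock": time; "joints": joint angles; "joint_velocities": joint speeds; "tau": joint torques, N m; "position": TCP position; "eef_rot": TCP orientation; "contact_force": force on the tool from outside, world axes, zero at the start; "ft_torque": the same for the moment, N m; "gripper_width": finger opening in mm; "finger_force": force on a finger pad.
Only numpy, scipy, OpenCV 4.12 (cv2) and the standard library are available. Lean on these libraries where they do the work, as an engineer would, in place of code of your own. Each camera call takes 0.05 s, during which the arm holds its last target. There are 200 camera calls.

TASK

Fit the loose module that has the round dial on its top onto the mounting rail, in the middle of the free stretch between the two white blocks already on it: holding it tilted, hook its lip under one edge of the rail, then tilt it down until its foot clip snaps under the other edge. Leave it level, straight across the rail and released, and leave the other loose module where it stands.

Things in the scene. Friction and masses are not known exactly. Their poses are not given: they have to be found in the camera images.
- dial_module: Loose grey module, the one with a round black dial on top; 112 (x) x 40 x 98 mm. Origin: underside centre; z up; hook at -x, facing away from robot within 30 deg; y width. Middle to grip: x +-30, z 62-98, 40 wide. Seat z 20, x -20 to 30. Hook: leg face x -39, nose tip x -30, z 3-11; open above it to z 30. Tilted 25 deg, foot up, its mouth passes the rail edge with 4 mm spare up and down. 0.22 kg.
- foot_clip (a joint): Dial module's sprung black foot clip at its +x end: travel outward in m, 0 at rest, 0.008 stop. Nose top z 13, tip x 32 mm in the module frame, ramped below to x 38, z 1; cheeks beside it x 42-55 reach z 0. Tilting the foot down, it rides out 6 mm over the rail's other edge, then snaps under, back near 0. Spring 1 N at rest, 4 N at 6 mm; pushing the foot end down takes 5 to 10 N.
- rail_mid (a point): Middle of the rail's free stretch, on its flat top, 38 mm above the worktop. x across, away from the robot; y along; z up. Fixed, turned up to 12 deg. Aluminium flange x +-38 mm, 4 thick, on a 40 wide web; 28 mm free under its edges to the base plate (120 x 290, 6 thick). White blocks fixed beyond y +-89, up to 66 above the top. Fitted, the module's origin is 20 mm below this point.
- terminal_module: The other loose grey module, to be left alone: same footprint, only 74 mm tall, low flat middle with two rows of screw heads, no dial. Stands level on the worktop. Origin: centre of its underside.
Mind the look-alikes: they are no part of the job. What is shaped like the dial_module but blue or yellow is not meant.

How it is judged:
By the outcome, as a careful person would: the job done as asked, in the order asked, and still so for the second after the job is handed in, with the robot touching nothing.
It also fails if it takes over 35 s, if anything falls off the work surface, if the arm or the gripper's body presses on something with over 40 N, if the wrist force passes 120 N, or if a joint passes its speed limit or range.

## Working session

There is one attempt and no reset: what is moved stays moved. The work goes in short steps, Python scripts to look and compute and a tool call to move; the robot and the scene stay as the last step left them, time stands still between calls to the robot, and variables do not carry over. Pictures are saved under pics/ and viewed, at most 10 in all, crops included, and the job is handed in when it is done.

Besides the shell and the picture viewer there is one more tool, called after "Call:" as a command line: name --argument value ..., lists and objects as JSON in quotes. carry_out: Moves the arm, as the interface text tells. Its arguments: {"type":"object","properties":{"plan":{"type":"array","items":{"type":"object","properties":{"x":{"type":"number","minimum":-1,"maximum":1},"y":{"type":"number","minimum":-1,"maximum":1},"z":{"type":"number","minimum":-1,"maximum":1},"ax":{"type":"number","minimum":-1,"maximum":1},"ay":{"type":"number","minimum":-1,"maximum":1},"az":{"type":"number","minimum":-1,"maximum":1}}}},"gripper":{"type":"number"},"force":{"type":"number"}},"required":["plan"]}

```bash
mkdir -p pics; python3 - <<'E'
from station import readout,cams,r
import cv2,numpy as np
print(readout.state())
for n in("top","scene"):
    d=cams.get_image(n); np.savez(f"{n}.npz",**d)
    cv2.imwrite(f"pics/{n}0.png",d["image"][:,:,::-1])
    print(n,d["fx"],d["fy"],d["cx"],d["cy"],np.array(d["world_from_camera"]).round(3).tolist())
E
```

```text
{'clock': 0.0, 'joints': array([-1.39229415e+00,  3.78067190e-01,  7.96347638e-02,  1.27439474e+00,
       -2.09492054e-05,  1.46052904e+00]), 'joint_velocities': array([-0.00040874, -0.00035152, -0.00096085, -0.00170879,  0.00069419,
       -0.00197192]), 'tau': array([-7.99401259e-04, -4.63599837e+01,  2.69877917e+01,  2.08333042e-02,
       -1.18234616e-04, -9.63235721e-06]), 'position': array([ 163.63696452, -550.49687574,  207.46199642]), 'eef_rot': array([-3.13957184e+00, -2.02659917e-04,  2.88769277e-01]), 'contact_force': array([-0.66074994, -0.46604166,  0.19116342]), 'ft_torque': array([-0.0193053 ,  0.02516308,  0.0053346 ]), 'finger_force': 0.0, 'gripper_width': 85.49501610812071}
top 618.2624545682513 618.2624545682513 317.132998609642 240.9313422945949 [[0.202, -0.778, 0.595, -655.773], [-0.979, -0.169, 0.112, -78.76], [0.014, -0.606, -0.796, 1598.592], [0.0, 0.0, 0.0, 1.0]]
scene 442.1722376825866 442.1722376825866 318.47727747246637 240.70813421924757 [[-0.909, -0.193, 0.369, 69.012], [-0.416, 0.462, -0.784, 1106.483], [-0.019, -0.866, -0.5, 678.324], [0.0, 0.0, 0.0, 1.0]]
```

View pics/top0.png

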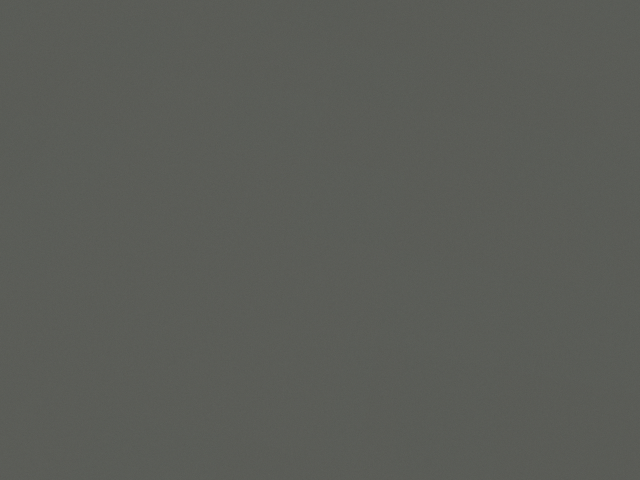

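View pics/scene0.png

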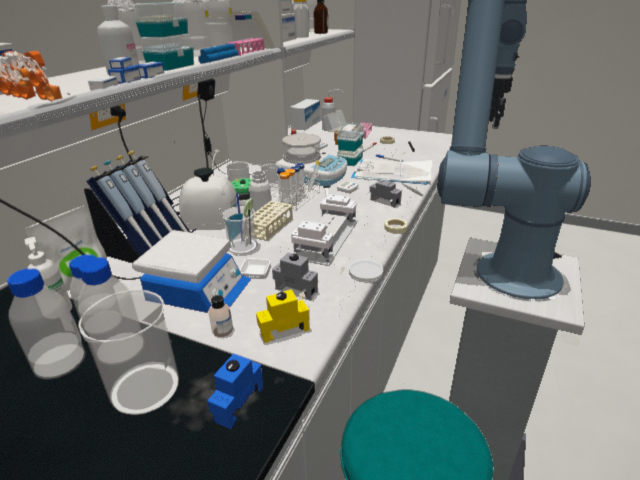

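The top camera shows only a grey surface, so it's no use. In the scene view the grey dial module is near (294,275), with its dial at about (293,258). The rail runs between white blocks at (316,235) and (338,207), the terminal module is at (385,192), and the yellow and blue decoys are at (284,315) and (236,388).

```bash
cat > h.py <<'E'
import numpy as np,cv2
from scipy.spatial.transform import Rotation as R
def ray(d,u,v,z,T=None):
    T=np.array(d["world_from_camera"]) if T is None else T
    k=T[:3,:3]@[(u-d["cx"])/d["fx"],(v-d["cy"])/d["fy"],1]
    return T[:3,3]+k*(z-T[2,3])/k[2]
def proj(d,p,T=None):
    T=np.array(d["world_from_camera"]) if T is None else T
    c=np.linalg.inv(T)@np.append(p,1); return np.array([d["cx"]+d["fx"]*c[0]/c[2],d["cy"]+d["fy"]*c[1]/c[2]])
def tool(s):
    T=np.eye(4);T[:3,:3]=R.from_euler("xyz",s["eef_rot"]).as_matrix();T[:3,3]=s["position"];return T
E
python3 - <<'E'
from h import *
d=np.load("scene.npz")
for u,v,z in[(293,258,98),(316,235,100),(338,207,100),(328,220,38),(385,192,50),(313,292,0),(279,275,0)]: print(u,v,ray(d,u,v,z).round())
im=d["image"][160:310,220:420,::-1]; cv2.imwrite("pics/crop.png",cv2.resize(im,(800,600),interpolation=cv2.INTER_CUBIC))
from station import cams
w=cams.get_image("wrist");print(w["T_tool_cam"],w["fx"],w["cx"],w["cy"])
E
```

```text
293 258 [520. 299.  98.]
316 235 [514. 175. 100.]
338 207 [526.  -7. 100.]
328 220 [568. -27.  38.]
385 192 [ 459. -276.   50.]
313 292 [473. 287.   0.]
279 275 [591. 254.   0.]
[[-1.50893663e-03 -9.59117473e-01 -2.83004233e-01  7.28736507e+01]
 [ 9.99998745e-01 -1.31068643e-03 -8.89854132e-04 -1.46911545e+00]
 [ 4.82544839e-04 -2.83005220e-01  9.59118247e-01 -1.65605186e+02]
 [ 0.00000000e+00  0.00000000e+00  0.00000000e+00  1.00000000e+00]] 357.0928275386247 317.31097322641835 237.329506624157
```

View pics/crop.png

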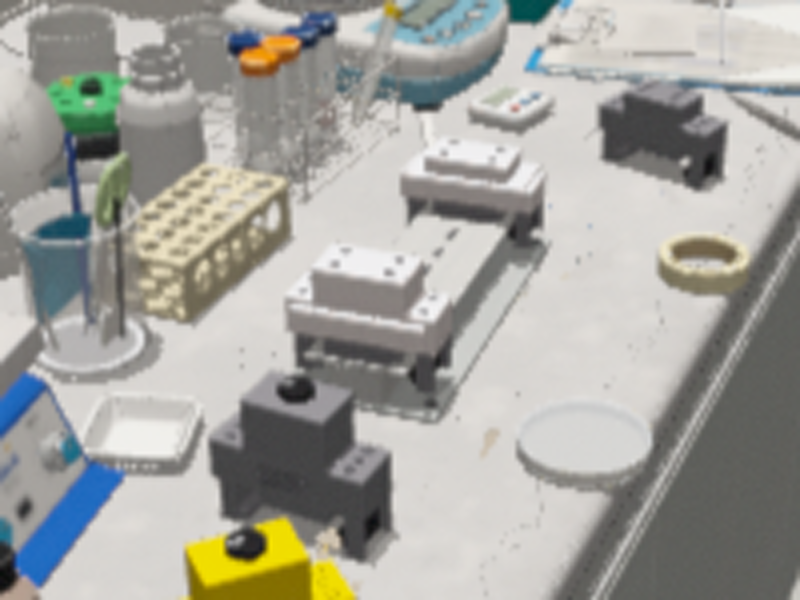

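The crop shows the dial module (dial at x≈520, y≈299), the rail running from y≈-10 to 175 at x≈520, and the terminal module off to the right, out of the way. I'll plan a move to a lookout over both.

```bash
cat >> h.py <<'E'
def plan(s,targets):
    """targets: list of (pos,rotmat,n); prints rows in tool units"""
    T=s if isinstance(s,np.ndarray) else tool(s); rows=[]
    for p,Rm,n in targets:
        p0=T[:3,3].copy();R0=T[:3,:3].copy();w=R.from_matrix(R0.T@Rm).as_rotvec()
        for i in range(1,n+1):
            pn=p0+(np.array(p)-p0)*i/n;Rn=R0@R.from_rotvec(w*i/n).as_matrix()
            sh=T[:3,:3].T@(pn-T[:3,3])/150;a=w/n/np.pi
            row={k:round(float(v),3) for k,v in zip(("x","y","z","ax","ay","az"),[*sh,*a]) if abs(v)>5e-4}
            rows.append(row)
            T[:3,:3]=T[:3,:3]@R.from_rotvec(np.pi*np.array([row.get(k,0) for k in("ax","ay","az")])).as_matrix()
            T[:3,3]=pn
    import json;print(json.dumps(rows))
def down(yaw,tilt=0):
    """tool down, tool x = (cos yaw, sin yaw); tilt>0 raises the tool +x side"""
    return R.from_euler("z",yaw).as_matrix()@R.from_euler("y",-tilt).as_matrix()@np.diag([1.,-1,-1])
E
python3 - <<'E'
from h import *
from station import readout
s=readout.state()
plan(s,[((460,-100,260),down(1.7),10),((480,200,300),down(3.1416-.001),8)])
E
```

```text
[{"x": 0.275, "y": -0.232, "z": -0.034, "az": -0.045}, {"x": 0.305, "y": -0.191, "z": -0.034, "az": -0.045}, {"x": 0.329, "y": -0.146, "z": -0.034, "az": -0.045}, {"x": 0.346, "y": -0.098, "z": -0.034, "az": -0.045}, {"x": 0.356, "y": -0.048, "z": -0.034, "az": -0.045}, {"x": 0.36, "y": 0.002, "z": -0.034, "az": -0.045}, {"x": 0.356, "y": 0.053, "z": -0.034, "az": -0.045}, {"x": 0.345, "y": 0.103, "z": -0.034, "az": -0.045}, {"x": 0.327, "y": 0.15, "z": -0.034, "az": -0.045}, {"x": 0.302, "y": 0.195, "z": -0.034, "az": -0.045}, {"x": 0.246, "y": 0.049, "z": -0.033, "az": -0.057}, {"x": 0.233, "y": 0.092, "z": -0.033, "az": -0.057}, {"x": 0.213, "y": 0.132, "z": -0.033, "az": -0.057}, {"x": 0.186, "y": 0.168, "z": -0.033, "az": -0.057}, {"x": 0.153, "y": 0.199, "z": -0.033, "az": -0.057}, {"x": 0.115, "y": 0.223, "z": -0.033, "az": -0.057}, {"x": 0.074, "y": 0.24, "z": -0.033, "az": -0.057}, {"x": 0.03, "y": 0.249, "z": -0.033, "az": -0.057}]
```

Call:
carry_out --plan '[{"x": 0.275, "y": -0.232, "z": -0.034, "az": -0.045}, {"x": 0.305, "y": -0.19, "z": -0.034, "az": -0.045}, {"x": 0.33, "y": -0.145, "z": -0.034, "az": -0.045}, {"x": 0.345, "y": -0.1, "z": -0.034, "az": -0.045}, {"x": 0.355, "y": -0.05, "z": -0.034, "az": -0.045}, {"x": 0.36, "y": 0, "z": -0.034, "az": -0.045}, {"x": 0.355, "y": 0.053, "z": -0.034, "az": -0.045}, {"x": 0.345, "y": 0.103, "z": -0.034, "az": -0.045}, {"x": 0.327, "y": 0.15, "z": -0.034, "az": -0.045}, {"x": 0.302, "y": 0.195, "z": -0.034, "az": -0.045}, {"x": 0.246, "y": 0.05, "z": -0.033, "az": -0.057}, {"x": 0.233, "y": 0.092, "z": -0.033, "az": -0.057}, {"x": 0.213, "y": 0.132, "z": -0.033, "az": -0.057}, {"x": 0.186, "y": 0.168, "z": -0.033, "az": -0.057}, {"x": 0.153, "y": 0.2, "z": -0.033, "az": -0.057}, {"x": 0.115, "y": 0.223, "z": -0.033, "az": -0.057}, {"x": 0.074, "y": 0.24, "z": -0.033, "az": -0.057}, {"x": 0.03, "y": 0.25, "z": -0.033, "az": -0.057}, {}]'

```text
$.plan[0]: bad value
```

```bash
cat > look.py <<'E'
import sys
from h import *
from station import readout,cams
s=readout.state();d=cams.get_image("wrist")
T=tool(s)@np.array(d["T_tool_cam"]);n=sys.argv[1]
np.savez(n+".npz",T=T,TT=tool(s),**d);cv2.imwrite(f"pics/{n}.png",d["image"][:,:,::-1])
print(s["clock"],s["position"].round(1),s["eef_rot"].round(3),s["joints"].round(2))
E
python3 look.py w1
```

```text
0.15 [ 163.7 -550.6  207.7] [-3.14  -0.     0.289] [-1.39  0.38  0.08  1.27  0.    1.46]
```

View pics/w1.png

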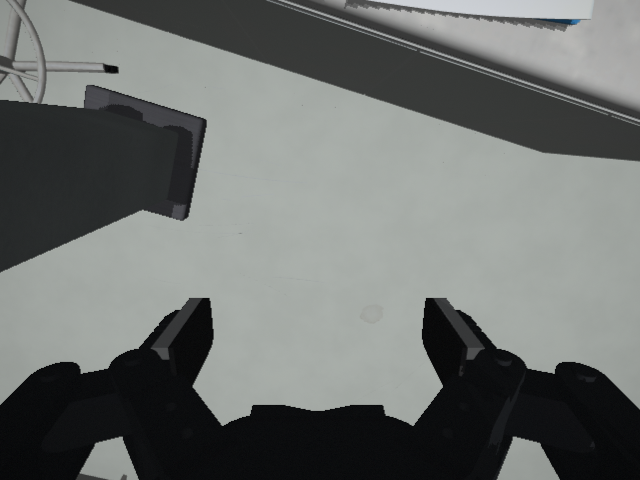

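The arm didn't move: the plan was refused, probably because every row needs all six keys. The picture shows only the floor and the fingers. I'll resend with full rows.

Call:
carry_out --plan '[{"x": 0.275, "y": -0.232, "z": -0.034, "ax": 0, "ay": 0, "az": -0.045}, {"x": 0.305, "y": -0.19, "z": -0.034, "ax": 0, "ay": 0, "az": -0.045}, {"x": 0.33, "y": -0.145, "z": -0.034, "ax": 0, "ay": 0, "az": -0.045}, {"x": 0.345, "y": -0.1, "z": -0.034, "ax": 0, "ay": 0, "az": -0.045}, {"x": 0.355, "y": -0.05, "z": -0.034, "ax": 0, "ay": 0, "az": -0.045}, {"x": 0.36, "y": 0, "z": -0.034, "ax": 0, "ay": 0, "az": -0.045}, {"x": 0.355, "y": 0.053, "z": -0.034, "ax": 0, "ay": 0, "az": -0.045}, {"x": 0.345, "y": 0.103, "z": -0.034, "ax": 0, "ay": 0, "az": -0.045}, {"x": 0.327, "y": 0.15, "z": -0.034, "ax": 0, "ay": 0, "az": -0.045}, {"x": 0.302, "y": 0.195, "z": -0.034, "ax": 0, "ay": 0, "az": -0.045}, {"x": 0.246, "y": 0.05, "z": -0.033, "ax": 0, "ay": 0, "az": -0.057}, {"x": 0.233, "y": 0.092, "z": -0.033, "ax": 0, "ay": 0, "az": -0.057}, {"x": 0.213, "y": 0.132, "z": -0.033, "ax": 0, "ay": 0, "az": -0.057}, {"x": 0.186, "y": 0.168, "z": -0.033, "ax": 0, "ay": 0, "az": -0.057}, {"x": 0.153, "y": 0.2, "z": -0.033, "ax": 0, "ay": 0, "az": -0.057}, {"x": 0.115, "y": 0.223, "z": -0.033, "ax": 0, "ay": 0, "az": -0.057}, {"x": 0.074, "y": 0.24, "z": -0.033, "ax": 0, "ay": 0, "az": -0.057}, {"x": 0.03, "y": 0.25, "z": -0.033, "ax": 0, "ay": 0, "az": -0.057}, {"x": 0, "y": 0, "z": 0, "ax": 0, "ay": 0, "az": 0}]'

```text
clock: 2.58
position: [479.7, 202.3, 298.8]
eef_rot: [3.141, 0.0, 3.139]
contact_force: [-0.7, 0.6, 0.8]
gripper_width: 85.8
finger_force: 0.0
```

```bash
sed -i 's/for k,v in zip(("x","y","z","ax","ay","az"),\[\*sh,\*a\]) if abs(v)>5e-4/for k,v in zip(("x","y","z","ax","ay","az"),[*sh,*a])/' h.py; python3 look.py w2
```

```text
2.575 [479.7 202.3 298.8] [3.141 0.    3.139] [0.28 0.26 0.15 1.46 0.   0.28]
```

View pics/w2.png

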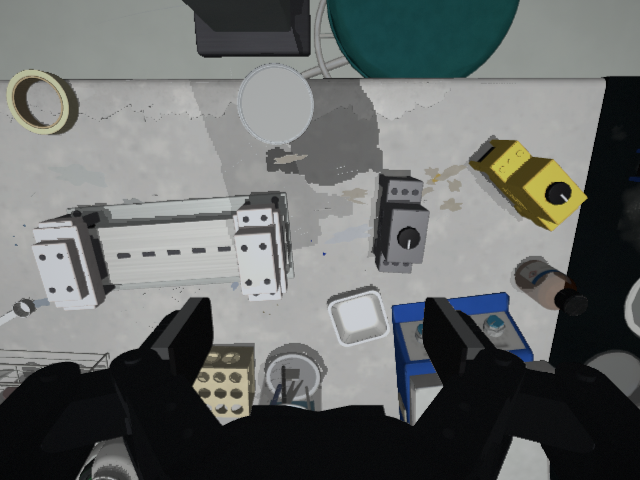

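The wrist view shows the dial module with its dial at (409,238). The rail's free stretch lies between the white blocks at about (103..240, 217..290). I'll get a rail close-up plus a module mask.

```bash
python3 - <<'E'
from h import *
d=np.load("w2.npz");T=d["T"];im=d["image"][:,:,::-1].copy()
a=cv2.resize(im[185:305,80:300],None,fx=3.6,fy=3.6,interpolation=cv2.INTER_CUBIC)
b=cv2.resize(im[165:280,365:445],None,fx=3.6,fy=3.6,interpolation=cv2.INTER_CUBIC)
cv2.imwrite("pics/c2.png",a)
g=cv2.cvtColor(im,cv2.COLOR_BGR2GRAY)
print("dial",ray(d,409,238,104,T).round(1))
sub=im[165:285,365:445];gg=g[165:285,365:445]
for lo,hi in((85,106),(60,125)):
    m=((gg>lo)&(gg<hi)&(sub.max(2)-sub.min(2)<20)).astype(np.uint8)
    cs,_=cv2.findContours(m,0,2);c=max(cs,key=cv2.contourArea)
    q=cv2.boxPoints(cv2.minAreaRect(c))+[365,165];print(lo,cv2.contourArea(c),[(p.round(1).tolist(),ray(d,*p,98,T)[:2].round(1).tolist()) for p in q])
for y in(190,220,235,250,265): print(y,g[y,370:440:2].tolist())
for x in(130,150,170,190,210): print(x,g[200:300,x].tolist())
E
```

```text
dial [515.7 300.5 104. ]
85 136.5 [([363.9, 171.2], [446.6, 251.5]), ([365.5, 162.2], [437.6, 252.8]), ([409.9, 170.2], [445.7, 298.1]), ([408.3, 179.2], [454.8, 297.1])]
60 1385.5 [([376.5, 270.2], [554.3, 268.9]), ([392.7, 199.8], [476.0, 282.4]), ([433.3, 209.1], [486.1, 325.4]), ([417.0, 279.5], [565.6, 314.3])]
190 [176, 177, 172, 156, 82, 81, 62, 34, 39, 112, 133, 77, 77, 76, 135, 134, 73, 76, 73, 125, 131, 115, 74, 73, 112, 126, 131, 147, 147, 146, 146, 148, 166, 172, 173]
220 [154, 153, 81, 80, 54, 27, 33, 35, 34, 34, 46, 91, 135, 134, 133, 133, 132, 131, 130, 130, 129, 128, 128, 128, 126, 126, 125, 125, 123, 130, 178, 179, 181, 175, 179]
235 [170, 158, 83, 81, 32, 46, 34, 35, 34, 41, 101, 131, 131, 119, 7, 47, 48, 47, 45, 43, 41, 38, 38, 35, 33, 119, 122, 119, 135, 174, 174, 176, 176, 174, 172]
250 [151, 74, 34, 35, 34, 36, 35, 35, 36, 103, 127, 127, 126, 125, 126, 125, 124, 124, 123, 123, 122, 122, 120, 120, 120, 119, 116, 151, 173, 172, 171, 171, 170, 170, 169]
265 [175, 175, 176, 96, 47, 105, 126, 112, 98, 124, 123, 124, 82, 80, 113, 122, 117, 78, 75, 89, 118, 147, 172, 1
[... 1839 characters left out ...]
1, 190, 185, 192, 189, 188, 188, 191, 193, 189, 186, 191, 186, 184, 186, 184, 185, 186, 186, 182, 163, 166, 168, 164, 161, 162, 156, 179, 179, 181, 182, 182, 180, 179, 177, 176, 175, 166, 104, 51, 51]
210 [192, 192, 186, 187, 188, 187, 184, 190, 188, 187, 186, 186, 177, 102, 101, 97, 75, 75, 77, 82, 131, 197, 195, 194, 193, 194, 196, 196, 191, 197, 198, 198, 197, 196, 197, 198, 193, 192, 193, 194, 194, 197, 195, 194, 195, 193, 190, 193, 196, 197, 196, 194, 193, 194, 194, 191, 188, 192, 192, 190, 189, 193, 191, 187, 187, 193, 193, 189, 190, 192, 187, 184, 187, 183, 187, 188, 188, 184, 155, 164, 164, 161, 157, 152, 177, 176, 176, 176, 176, 176, 175, 175, 175, 175, 176, 176, 175, 176, 175, 166]
```

View pics/c2.png

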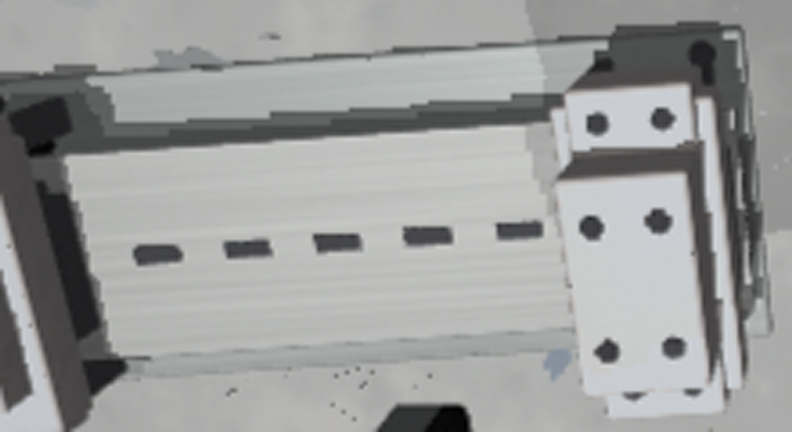

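The close-up shows the rail's flange edges clearly, with five slots on its centre line. The left block's foot is at about crop x 65–105, and the right block hides its own inner face. Next I'll turn these into world points.

```bash
python3 - <<'E'
from h import *
d=np.load("w2.npz");T=d["T"]
c=lambda u,v:(80+u/3.6-.4,185+v/3.6-.4)
P=lambda L,z:np.array([ray(d,u,v,z,T) for u,v in L])
n=P([(130,225.7),(150,224.5),(170,222.8),(190,221.5),(210,220.5)],38);f=P([(130,283),(150,281.7),(170,280.2),(190,279),(210,277.8)],38)
for e in(n,f):
    k=np.polyfit(e[:,1],e[:,0],1);print("edge x=%.4f*y+%.1f"%tuple(k),"yaw",np.degrees(-np.arctan(k[0])))
s=P([c(*q) for q in[(158,254),(247,248.5),(338,242),(428,235.5),(519,230)]],38);print("slots",s[:,:2].round(1).tolist())
print("left end",P([c(66,155),c(106,350)],38)[:,:2].round(1).tolist())
print("right blk top",P([c(557,178),c(585,395)],104)[:,:2].round(1).tolist())
# base plate corners z=6
print("plate right",P([c(743,27),c(772,330)],6)[:,:2].round(1).tolist())
# rail measures in rail frame vs scene view
S=np.load("scene.npz")
for p in s[[0,2,4]]: print("in scene crop",((proj(S,p)-[220,160])*4).round())
# module top corners at z98: left/right edges rows 220,250
for y,l,r_ in((220,391.5,429),(250,388,424)): print("mod",P([(l,y),(r_,y)],98)[:,:2].round(1).tolist())
print("dial top",P([(409,238)],108))
E
```

```text
edge x=-0.0638*y+516.2 yaw 3.6513635437504957
edge x=-0.0654*y+591.8 yaw 3.7434006694461903
slots [[556.3, -41.0], [554.4, -9.5], [552.2, 22.6], [549.9, 54.4], [548.0, 86.3]]
left end [[520.2, -66.9], [592.6, -65.5]]
right blk top [[510.5, 116.9], [579.7, 120.6]]
plate right [[482.4, 163.7], [599.4, 171.5]]
in scene crop [452. 235.]
in scene crop [425. 271.]
in scene crop [395. 311.]
mod [[497.6, 282.3], [497.8, 321.9]]
mod [[530.9, 280.3], [531.1, 319.3]]
dial top [[514.48607083 299.44154294 108.        ]]
```

The rail checks out: 75.5 mm wide, yaw +3.7°, middle at about (552.4, 22.6), with the slots and block ends agreeing. The module's hook direction is about -4°, centred near (515,300). Next is a close look over it.

```bash
python3 - <<'E'
from h import *
from station import readout
plan(readout.state(),[((515,300,185),down(np.radians(176)),4)])
E
```

```text
[{"x": -0.058, "y": 0.165, "z": 0.189, "ax": -0.0, "ay": -0.0, "az": 0.005}, {"x": -0.056, "y": 0.166, "z": 0.189, "ax": -0.0, "ay": -0.0, "az": 0.005}, {"x": -0.053, "y": 0.167, "z": 0.189, "ax": -0.0, "ay": -0.0, "az": 0.005}, {"x": -0.05, "y": 0.168, "z": 0.189, "ax": -0.0, "ay": -0.0, "az": 0.005}]
```

Call:
carry_out --plan '[{"x": -0.058, "y": 0.165, "z": 0.19, "ax": 0, "ay": 0, "az": 0.005}, {"x": -0.056, "y": 0.166, "z": 0.19, "ax": 0, "ay": 0, "az": 0.005}, {"x": -0.053, "y": 0.167, "z": 0.19, "ax": 0, "ay": 0, "az": 0.005}, {"x": -0.05, "y": 0.168, "z": 0.19, "ax": 0, "ay": 0, "az": 0.005}, {"x": 0, "y": 0, "z": 0, "ax": 0, "ay": 0, "az": 0}]' --gripper 1

```text
clock: 3.25
position: [513.8, 298.2, 181.9]
eef_rot: [-3.138, -0.005, 3.072]
contact_force: [-0.2, -0.8, -0.2]
gripper_width: 85.4
finger_force: 0.0
```

```bash
python3 look.py w3; python3 - <<'E'
from h import *
im=cv2.imread("pics/w3.png");cv2.imwrite("pics/c3.png",cv2.resize(im[60:360,180:500],None,fx=2,fy=2,interpolation=cv2.INTER_CUBIC))
E
```

```text
3.25 [513.8 298.2 181.9] [-3.138 -0.005  3.072] [ 0.42  0.43  0.09  1.24 -0.    0.49]
```

View pics/c3.png

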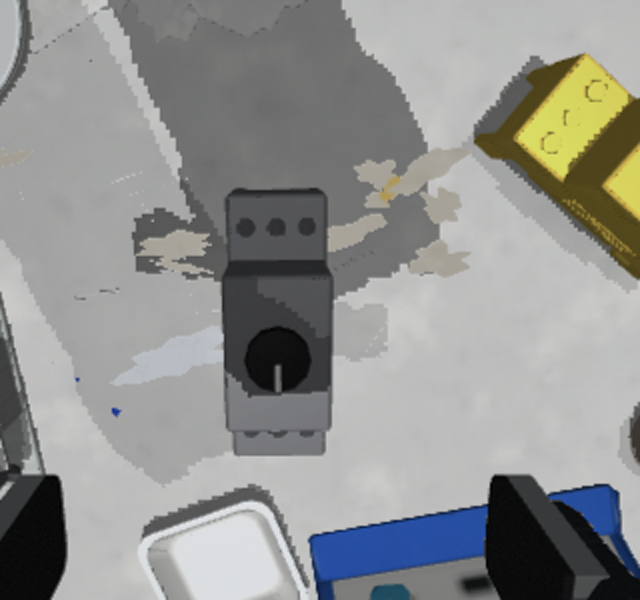

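The close-up shows the module's top face with corners at crop (223,277), (333,277), (330,432) and (226,430), and the dial at (278,358). The module is well centred and aligned with the image.

```bash
python3 - <<'E'
from h import *
from station import readout
d=np.load("w3.npz");T=d["T"]
q=np.array([ray(d,179.75+u/2,59.75+v/2,98,T) for u,v in[(223,276),(333,276),(330,432),(226,430)]]);print(q.round(1))
n,f=q[:2].mean(0),q[2:].mean(0);print("len",np.linalg.norm(f-n),"w",np.linalg.norm(q[0]-q[1]),np.linalg.norm(q[2]-q[3]))
a=f-n;print("centre",q.mean(0),"hook yaw long",np.degrees(np.arctan2(a[1],a[0])), "cross",[np.degrees(np.arctan2(-v[0],v[1])) for v in(q[1]-q[0],q[2]-q[3])])
print("dial",ray(d,179.75+139,59.75+179,106,T))
# near end top edge crop (228..326,190) shoulder height guess
for z in(50,56,62):print(z,ray(d,179.75+138.5,59.75+95,z,T)[:2].round(1),ray(d,179.75+140,59.75+228,z,T)[:2].round(1))
E
```

```text
[[485.1 283.2  98. ]
 [487.8 321.9  98. ]
 [546.8 317.9  98. ]
 [543.3 279.   98. ]]
len 58.766100298053644 w 38.82493007373465 39.09687342272886
centre [515.7443441  300.50075776  98.        ] hook yaw long -4.026896412825044 cross [np.float64(-4.072228318148848), np.float64(-5.219216079616214)]
dial [514.17963415 300.60177742 106.        ]
50 [459.5 304.1] [576.8 297.2]
56 [459.2 304.1] [574.1 297.3]
62 [458.8 304.2] [571.4 297.5]
```

```bash
python3 - <<'E'
from h import *
from station import readout
s=readout.state();print(s["position"])
plan(s,[((515.4,300.5,74),down(np.radians(175.7)),4)])
E
```

```text
[514.38999322 297.80859842 183.81417501]
[{"x": -0.002, "y": 0.005, "z": 0.183, "ax": -0.0, "ay": -0.0, "az": 0.0}, {"x": -0.002, "y": 0.005, "z": 0.183, "ax": -0.0, "ay": -0.0, "az": 0.0}, {"x": -0.002, "y": 0.005, "z": 0.183, "ax": -0.0, "ay": -0.0, "az": 0.0}, {"x": -0.002, "y": 0.005, "z": 0.183, "ax": -0.0, "ay": -0.0, "az": 0.0}]
```

Call:
carry_out --plan '[{"x": -0.002, "y": 0.005, "z": 0.18, "ax": 0, "ay": 0, "az": 0}, {"x": -0.002, "y": 0.005, "z": 0.18, "ax": 0, "ay": 0, "az": 0}, {"x": -0.002, "y": 0.005, "z": 0.18, "ax": 0, "ay": 0, "az": 0}, {"x": -0.002, "y": 0, "z": 0.18, "ax": 0, "ay": 0, "az": 0}, {"x": 0, "y": 0, "z": 0, "ax": 0, "ay": 0, "az": 0}]'

```text
clock: 3.92
position: [515.5, 299.3, 76.6]
eef_rot: [-3.14, -0.002, 3.07]
contact_force: [-0.9, -0.2, -0.9]
gripper_width: 85.7
finger_force: 0.0
```

Call:
carry_out --plan '[{"x": 0, "y": 0, "z": 0, "ax": 0, "ay": 0, "az": 0}, {"x": 0, "y": 0, "z": 0, "ax": 0, "ay": 0, "az": 0}, {"x": 0, "y": 0, "z": 0, "ax": 0, "ay": 0, "az": 0}, {"x": 0, "y": 0, "z": 0, "ax": 0, "ay": 0, "az": 0}, {"x": 0, "y": 0, "z": 0, "ax": 0, "ay": 0, "az": 0}, {"x": 0, "y": 0, "z": 0, "ax": 0, "ay": 0, "az": 0}]' --gripper -1 --force 100

```text
clock: 4.68
position: [517.3, 301.5, 78.4]
eef_rot: [3.141, 0.002, 3.072]
contact_force: [-1.4, -0.9, 6.1]
gripper_width: 17.2
finger_force: 97.9
```

Width 17 mm isn't the expected 40, so I'll look.

```bash
python3 look.py w4;python3 -c "
from station import readout as r;s=r.state();print(s['gripper_width'],s['contact_force'],s['finger_force'])"
```

```text
4.675 [517.3 301.5  78.4] [3.141e+00 2.000e-03 3.072e+00] [ 0.42  0.49 -0.09  0.99 -0.    0.49]
16.94522724623131 [-1.43867845 -0.76788877  6.25258765] 97.94536828994751
```

View pics/w4.png

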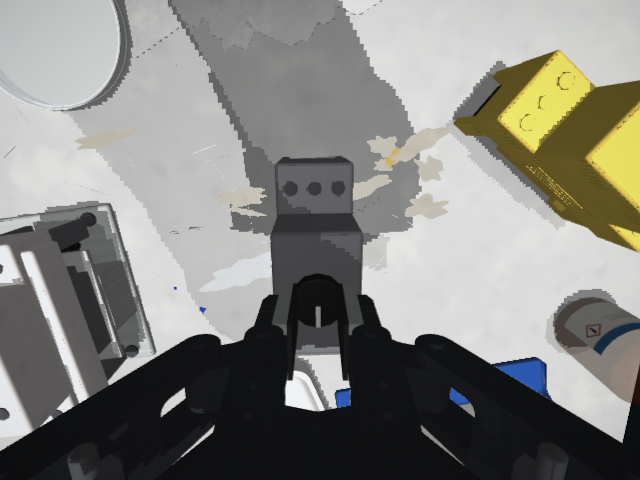

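```bash
python3 - <<'E'
from h import *
d=np.load("w4.npz");M=d["T_tool_cam"]
for w in(17,40):
  for z in(11,-8,-25): print(w,z,[proj(d,[x,w/2*s,z],M).round().tolist() for x in(11,-11) for s in(-1,1)])
d=np.load("w2.npz")
for z in(11,-2): print("open",z,proj(d,[11,42.7,z],M).round(),proj(d,[-11,42.7,z],M).round())
T=np.load("w4.npz")["T"];d=np.load("w4.npz")
for z in(98,108): print(z,[ray(d,u,v,z,T)[:2].round(1).tolist() for u,v in((272,234),(361,234),(318,298))])
E
```

```text
17 11 [[298.0, 253.0], [330.0, 253.0], [299.0, 292.0], [330.0, 292.0]]
17 -8 [[296.0, 266.0], [332.0, 266.0], [297.0, 308.0], [331.0, 308.0]]
17 -25 [[293.0, 281.0], [333.0, 281.0], [294.0, 327.0], [333.0, 326.0]]
40 11 [[276.0, 253.0], [352.0, 253.0], [277.0, 292.0], [351.0, 292.0]]
40 -8 [[271.0, 266.0], [356.0, 266.0], [273.0, 308.0], [355.0, 308.0]]
40 -25 [[266.0, 281.0], [360.0, 281.0], [269.0, 327.0], [359.0, 326.0]]
open 11 [396. 253.] [393. 292.]
open -2 [401. 262.] [399. 303.]
98 [[486.0, 286.1], [488.7, 323.8], [517.2, 303.5]]
108 [[483.2, 287.6], [485.7, 322.7], [512.3, 303.8]]
```

The fingers closed on the dial on top. The rendered pads sit about 30 mm further back than the stated tip: the tips rest on the 98 mm top with the TCP at 78. I'll open, re-measure and go about 35 mm lower.

Call:
carry_out --plan '[{"x": 0, "y": 0, "z": 0, "ax": 0, "ay": 0, "az": 0}, {"x": 0, "y": 0, "z": -0.05, "ax": 0, "ay": 0, "az": 0}, {"x": 0, "y": 0, "z": -0.15, "ax": 0, "ay": 0, "az": 0}, {"x": 0, "y": 0, "z": -0.2, "ax": 0, "ay": 0, "az": 0}, {"x": 0, "y": 0, "z": 0, "ax": 0, "ay": 0, "az": 0}, {"x": 0, "y": 0, "z": 0, "ax": 0, "ay": 0, "az": 0}, {"x": 0, "y": 0, "z": 0, "ax": 0, "ay": 0, "az": 0}]' --gripper 1

```text
clock: 5.6
position: [515.7, 301.0, 135.7]
eef_rot: [-3.14, -0.002, 3.072]
contact_force: [0.3, -0.6, 0.2]
gripper_width: 85.6
finger_force: 0.0
```

```bash
python3 look.py w5;python3 - <<'E'
from h import *
d=np.load("w5.npz");T=d["T"]
g=cv2.cvtColor(d["image"],cv2.COLOR_RGB2GRAY)
print([proj(d,[515.7+x*.997,300.5-x*.075+y,98],T).round().tolist() for x,y in((-30,-20),(-30,20),(30,20),(30,-20))])
p0=proj(d,[515.7-30,302.5,98],T).round().astype(int)
for r in range(p0[1]+8,p0[1]+70,12): print(r,p0[0]-60,g[r,p0[0]-60:p0[0]+61:2].tolist())
for c in(p0[0]-25,p0[0]+25): print("col",c,p0[1]-20,g[p0[1]-20:p0[1]+110,c].tolist())
E
```

```text
5.6 [515.7 301.  135.7] [-3.140e+00 -2.000e-03  3.072e+00] [ 0.42  0.45  0.01  1.13 -0.    0.49]
[[280.0, 210.0], [348.0, 205.0], [346.0, 299.0], [282.0, 303.0]]
215 253 [176, 177, 177, 177, 177, 177, 177, 177, 175, 175, 177, 177, 177, 132, 59, 63, 63, 64, 64, 64, 64, 64, 63, 63, 64, 63, 64, 63, 63, 64, 64, 86, 85, 86, 85, 86, 85, 85, 85, 84, 84, 85, 84, 85, 85, 85, 74, 80, 120, 119, 119, 119, 119, 119, 119, 120, 154, 202, 201, 201, 200]
227 253 [174, 175, 176, 175, 175, 176, 176, 176, 176, 177, 176, 177, 177, 164, 56, 63, 62, 63, 64, 64, 62, 63, 63, 63, 63, 62, 62, 61, 62, 61, 62, 62, 63, 62, 63, 63, 62, 63, 62, 61, 61, 66, 83, 83, 84, 83, 73, 106, 204, 177, 176, 177, 178, 179, 180, 180, 181, 181, 181, 182, 182]
239 253 [177, 180, 195, 196, 197, 196, 196, 198, 197, 198, 197, 199, 200, 201, 54, 63, 62, 62, 62, 63, 62, 62, 62, 62, 62, 62, 62, 59, 55, 31, 8, 19, 46, 58, 59, 62, 61, 61, 62, 61, 62, 61, 61, 61, 61, 61, 57, 126, 177, 177, 176, 177, 179, 180, 179, 178, 178, 179, 179, 179, 180]
251 253 [196, 196, 196, 196, 196, 195, 196, 196, 197, 196, 198, 199, 200, 200, 81, 60, 62, 62, 61
[... 1191 characters left out ...]
4, 125, 124, 124, 124, 123, 122, 122, 123, 123, 122, 111, 131, 162, 166, 188, 192, 191, 191, 189, 191, 199, 199, 200, 199, 200, 199, 199]
col 338 187 [89, 88, 88, 87, 87, 86, 86, 87, 86, 82, 52, 41, 43, 41, 42, 42, 42, 41, 43, 44, 48, 64, 70, 67, 86, 85, 85, 85, 85, 85, 85, 85, 85, 84, 85, 85, 84, 84, 84, 83, 83, 84, 81, 66, 65, 61, 61, 62, 61, 62, 62, 60, 61, 62, 61, 61, 60, 61, 61, 60, 60, 60, 60, 60, 60, 59, 60, 60, 61, 61, 61, 60, 60, 59, 60, 59, 59, 59, 60, 60, 60, 59, 59, 59, 60, 59, 59, 59, 60, 60, 59, 58, 59, 58, 58, 59, 59, 59, 59, 75, 123, 122, 122, 122, 122, 121, 120, 120, 119, 120, 120, 118, 113, 102, 121, 121, 121, 121, 121, 119, 120, 120, 117, 122, 197, 197, 197, 197, 197, 197]
```

The module is where it was. Descending, then gripping.

Call:
carry_out --plan '[{"x": 0, "y": 0, "z": 0.16, "ax": 0, "ay": 0, "az": 0}, {"x": 0, "y": 0, "z": 0.16, "ax": 0, "ay": 0, "az": 0}, {"x": 0, "y": 0, "z": 0.16, "ax": 0, "ay": 0, "az": 0}, {"x": 0, "y": 0, "z": 0.14, "ax": 0, "ay": 0, "az": 0}, {"x": 0, "y": 0, "z": 0, "ax": 0, "ay": 0, "az": 0}]'

```text
clock: 6.28
position: [514.2, 300.3, 41.4]
eef_rot: [-3.139, -0.005, 3.072]
contact_force: [0.6, 0.0, 0.0]
gripper_width: 85.4
finger_force: 0.0
```

Call:
carry_out --plan '[{"x": 0, "y": 0, "z": 0, "ax": 0, "ay": 0, "az": 0}, {"x": 0, "y": 0, "z": 0, "ax": 0, "ay": 0, "az": 0}, {"x": 0, "y": 0, "z": 0, "ax": 0, "ay": 0, "az": 0}, {"x": 0, "y": 0, "z": 0, "ax": 0, "ay": 0, "az": 0}, {"x": 0, "y": 0, "z": 0, "ax": 0, "ay": 0, "az": 0}]' --gripper -1 --force 100

```text
clock: 6.9
position: [517.5, 301.4, 45.3]
eef_rot: [3.141, 0.002, 3.072]
contact_force: [-0.1, -1.5, 6.3]
gripper_width: 38.7
finger_force: 100.1
```

The module is gripped at 38.7 mm. I'll lift it and measure how it sits in the grip.

Call:
carry_out --plan '[{"x": 0, "y": 0, "z": -0.1, "ax": 0, "ay": 0, "az": 0}, {"x": 0, "y": 0, "z": -0.3, "ax": 0, "ay": 0, "az": 0}, {"x": 0, "y": 0, "z": -0.4, "ax": 0, "ay": 0, "az": 0}, {"x": 0, "y": 0, "z": -0.2, "ax": 0, "ay": 0, "az": 0}, {"x": 0, "y": 0, "z": 0, "ax": 0, "ay": 0, "az": 0}, {"x": 0, "y": 0, "z": 0, "ax": 0, "ay": 0, "az": 0}]' --force 120

```text
clock: 7.65
position: [515.7, 301.0, 192.4]
eef_rot: [-3.14, -0.002, 3.072]
contact_force: [0.0, 0.3, -2.6]
gripper_width: 38.4
finger_force: 120.7
```

```bash
python3 look.py w6;python3 - <<'E'
from h import *
from station import readout
s=readout.state();print(s["contact_force"],s["gripper_width"])
d=np.load("w6.npz");M=d["T_tool_cam"]
g=cv2.cvtColor(d["image"],cv2.COLOR_RGB2GRAY)
for z,x in((98,30),(62,56)):
  for dx in(-4,0,4): print(z,dx,[proj(d,[x+dx,y,45.3-z],M).round(1).tolist() for y in(-20,20)])
for c in(285,300,318,335,350): print(c,g[100:260,c].tolist())
for r in(150,180,215,225): print(r,g[r,230:400:2].tolist())
im=cv2.cvtColor(d["image"],cv2.COLOR_RGB2BGR);cv2.imwrite("pics/c6.png",cv2.resize(im[110:390,160:480],None,fx=2,fy=2))
E
```

```text
7.65 [515.7 301.  192.4] [-3.140e+00 -2.000e-03  3.072e+00] [ 0.42  0.43  0.12  1.26 -0.    0.49]
[-0.34101211 -0.00984137 -2.31438596] 38.590786574235175
98 -4 [[253.5, 272.4], [371.3, 272.2]]
98 0 [[252.9, 261.3], [371.8, 261.1]]
98 4 [[252.2, 250.0], [372.3, 249.8]]
62 -4 [[265.0, 181.4], [361.3, 181.3]]
62 0 [[264.6, 171.7], [361.6, 171.5]]
62 4 [[264.2, 161.8], [361.9, 161.7]]
285 [144, 143, 143, 143, 143, 142, 143, 143, 143, 143, 143, 144, 144, 144, 144, 143, 144, 143, 144, 144, 143, 143, 143, 142, 142, 142, 142, 142, 142, 142, 142, 143, 142, 142, 142, 141, 140, 139, 139, 138, 137, 139, 139, 139, 139, 140, 140, 141, 141, 142, 142, 142, 142, 143, 143, 143, 143, 138, 111, 109, 93, 56, 50, 51, 53, 53, 51, 52, 55, 64, 77, 86, 94, 101, 106, 106, 106, 106, 106, 105, 106, 106, 106, 106, 106, 106, 105, 106, 106, 106, 102, 77, 63, 63, 64, 63, 64, 64, 63, 63, 63, 64, 64, 64, 63, 62, 63, 62, 64, 75, 78, 78, 78, 78, 78, 79, 79, 78, 78, 79, 78, 78, 78, 77, 78, 78, 78, 77, 77, 76, 68, 50, 50, 50, 51, 52, 52, 51, 51, 51, 51, 51, 52, 51, 52, 52, 51, 52, 52, 50, 51, 52, 52, 52, 51, 51, 52, 54, 
[... 3999 characters left out ...]
 79, 78, 79, 79, 84, 104, 104, 104, 104, 104, 104, 104, 104, 104, 103, 103, 102, 102, 103, 103, 102, 102, 103, 103, 101, 102, 102, 101, 102, 102, 101, 102, 101, 101, 101, 101, 100, 101, 101, 89, 90, 235, 236, 237, 237, 237, 237, 236, 236, 237, 236, 237, 236, 236, 233, 231, 230, 230, 230, 230]
225 [209, 209, 208, 207, 207, 206, 206, 208, 208, 209, 209, 209, 210, 208, 207, 208, 227, 226, 228, 212, 67, 76, 78, 78, 78, 78, 78, 78, 78, 78, 78, 78, 78, 77, 78, 77, 77, 76, 76, 76, 76, 83, 103, 103, 103, 103, 102, 102, 101, 102, 102, 101, 101, 102, 102, 102, 100, 101, 101, 101, 100, 100, 101, 100, 74, 100, 233, 236, 235, 235, 234, 234, 233, 233, 231, 231, 232, 232, 232, 233, 233, 232, 230, 229, 229]
```

View pics/c6.png

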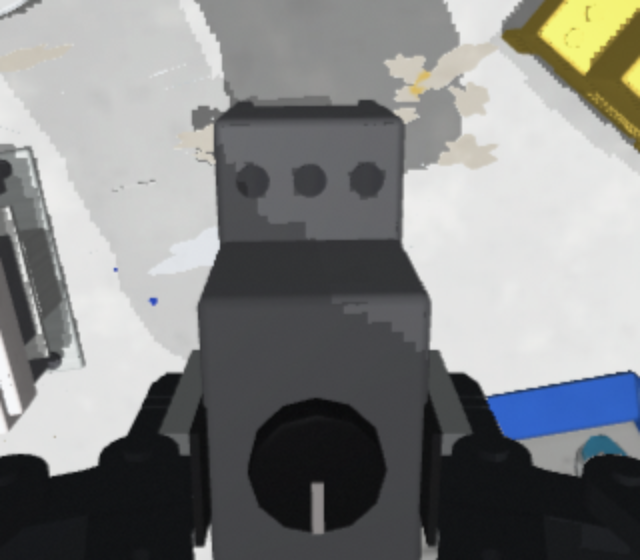

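The grip image shows pads on both sides of the middle section, the module square in the jaws, and the near top edge at row 258. That puts the origin about 1 mm toward the foot from the TCP, and 45.5 mm ahead of it. Next I'll compute the insertion waypoints.

```bash
cat >> h.py <<'E'
RAIL=np.array([552.4,21.5,38]);RY=np.radians(3.7);TM=np.array([-1.3,45.5])
def tcp(th,C=None,s=None,dz=0):
    """TCP pose for tilt th deg with rail far top corner at module coords C (or at s along the tilted flange)"""
    t=np.radians(th);c,sn=np.cos(t),np.sin(t);Q=np.array([[c,-sn],[sn,c]])
    if C is None: C=s*np.array([c,-sn])+5.48*np.array([sn,c])
    X,Z=np.array([-38,0])-Q@C+Q@TM
    return RAIL+np.array([-np.cos(RY)*X,-np.sin(RY)*X,Z+dz]),down(np.pi+RY,t)
E
python3 - <<'E'
from h import *
from station import readout
A0=tcp(25,s=-20);print(A0[0],tcp(25,s=-41.5)[0],tcp(0,C=np.array([-38,20]))[0])
p=A0[0].copy();p[2]=200
s=readout.state();print(s["position"])
plan(s,[(p,A0[1],7)])
E
```

```text
[590.72727549  23.97851373  73.20760057] [569.2720897   22.5910691   73.20760057] [553.6972903  21.583892   63.5      ]
[515.2074624  300.8050009  191.64759934]
[{"x": -0.09, "y": -0.258, "z": -0.008, "ax": 0.001, "ay": 0.02, "az": -0.006}, {"x": -0.084, "y": -0.26, "z": -0.012, "ax": 0.001, "ay": 0.02, "az": -0.006}, {"x": -0.079, "y": -0.261, "z": -0.017, "ax": 0.001, "ay": 0.02, "az": -0.006}, {"x": -0.073, "y": -0.263, "z": -0.021, "ax": 0.001, "ay": 0.02, "az": -0.006}, {"x": -0.066, "y": -0.264, "z": -0.024, "ax": 0.001, "ay": 0.02, "az": -0.006}, {"x": -0.06, "y": -0.265, "z": -0.027, "ax": 0.001, "ay": 0.02, "az": -0.006}, {"x": -0.053, "y": -0.267, "z": -0.03, "ax": 0.001, "ay": 0.02, "az": -0.006}]
```

Call:
carry_out --plan '[{"x": -0.09, "y": -0.258, "z": -0.008, "ax": 0.001, "ay": 0.02, "az": -0.006}, {"x": -0.084, "y": -0.26, "z": -0.012, "ax": 0.001, "ay": 0.02, "az": -0.006}, {"x": -0.079, "y": -0.261, "z": -0.017, "ax": 0.001, "ay": 0.02, "az": -0.006}, {"x": -0.073, "y": -0.263, "z": -0.021, "ax": 0.001, "ay": 0.02, "az": -0.006}, {"x": -0.066, "y": -0.264, "z": -0.024, "ax": 0.001, "ay": 0.02, "az": -0.006}, {"x": -0.06, "y": -0.265, "z": -0.027, "ax": 0.001, "ay": 0.02, "az": -0.006}, {"x": -0.053, "y": -0.267, "z": -0.03, "ax": 0.001, "ay": 0.02, "az": -0.006}, {"x": 0, "y": 0, "z": 0, "ax": 0, "ay": 0, "az": 0}, {"x": 0, "y": 0, "z": 0, "ax": 0, "ay": 0, "az": 0}]'

```text
clock: 8.82
position: [592.0, 24.9, 200.1]
eef_rot: [3.133, -0.443, -3.075]
contact_force: [-0.8, 0.3, -1.6]
gripper_width: 38.3
finger_force: 120.9
```

```bash
cat > step.py <<'E'
from h import *
from station import readout
s=readout.state();T=tool(s)
x=T[:3,0];print(s["clock"],s["position"].round(1),"tilt",np.degrees(np.arcsin(x[2])).round(2),"yaw",np.degrees(np.arctan2(x[1],x[0])).round(2),"roll",np.degrees(np.arcsin(T[2,1])).round(2),"F",s["contact_force"].round(1),"M",s["ft_torque"].round(2),s["joints"].round(2),s["gripper_width"].round(1))
E
python3 - <<'E'
from step import *
A=tcp(25,s=-20);p=A[0].copy();p[2]+=15
plan(s,[(p,A[1],4)])
E
```

```text
Traceback (most recent call last):
  File "step.py", line 4, in <module>
    x=T[:3,0];print(s["clock"],s["position"].round(1),"tilt",np.degrees(np.arcsin(x[2])).round(2),"yaw",np.degrees(np.arctan2(x[1],x[0])).round(2),"roll",np.degrees(np.arcsin(T[2,1])).round(2),"F",s["contact_force"].round(1),"M",s["ft_torque"].round(2),s["joints"].round(2),s["gripper_width"].round(1))
                                                                                                                                                                                                                                                                                  ^^^^^^^^^^^^^^^^^^^^^^^^
AttributeError: 'float' object has no attribute 'round'
```

```bash
sed -i 's/,s\["gripper_width"\].round(1)//' step.py; python3 look.py w7; python3 - <<'E'
from step import *
A=tcp(25,s=-20);p=A[0].copy();p[2]+=15
plan(s,[(p,A[1],4)])
d=np.load("w7.npz");T=d["T"];g=cv2.cvtColor(d["image"],cv2.COLOR_RGB2GRAY)
for y in(-50,-35,60,75):
    q=proj(d,RAIL+[-38*np.cos(RY)-np.sin(RY)*y,-38*np.sin(RY)+y*np.cos(RY),0],T)
    u,v=q.round().astype(int);print(y,q.round(1),g[v-14:v+15,u].tolist() if 14<v<465 and 0<u<640 else "out")
    print("  px/mm",np.linalg.norm(proj(d,RAIL+[-28,y,0],T)-proj(d,RAIL+[-38,y,0],T))/10)
E
```

```text
8.825 [592.   24.9 200.1] [ 3.133 -0.443 -3.075] [-0.04  0.97  1.    2.05 -0.04 -0.1 ]
8.875 [591.7  25.5 201.6] tilt 25.26 yaw -176.14 roll 0.45 F [-0.7  0.4 -2. ] M [ 0.03 -0.57  0.01] [-0.04  0.97  1.    2.05 -0.04 -0.1 ]
[{"x": -0.079, "y": -0.004, "z": 0.172, "ax": 0.001, "ay": -0.0, "az": 0.0}, {"x": -0.079, "y": -0.003, "z": 0.172, "ax": 0.001, "ay": -0.0, "az": 0.0}, {"x": -0.079, "y": -0.003, "z": 0.172, "ax": 0.001, "ay": -0.0, "az": 0.0}, {"x": -0.079, "y": -0.002, "z": 0.172, "ax": 0.001, "ay": -0.0, "az": 0.0}]
-50 [262.1 206.9] [177, 177, 175, 167, 183, 184, 186, 180, 179, 180, 181, 178, 179, 181, 186, 205, 202, 201, 202, 201, 202, 201, 202, 202, 201, 199, 201, 202, 204]
  px/mm 0.9949700878809283
-35 [277.4 206.9] [65, 65, 65, 66, 65, 64, 62, 62, 62, 63, 63, 66, 66, 66, 65, 66, 65, 65, 65, 66, 65, 66, 66, 66, 65, 65, 65, 65, 65]
  px/mm 0.9948669919100649
60 [373.8 206.8] [99, 97, 90, 95, 97, 96, 95, 95, 95, 96, 95, 100, 127, 125, 123, 138, 136, 135, 135, 135, 134, 135, 137, 136, 134, 135, 139, 138, 138]
  px/mm 0.9952789745962484
75 [389.  206.7] [100, 99, 91, 97, 98, 96, 94, 95, 95, 96, 94, 94, 103, 124, 120, 137, 135, 134, 133, 134, 135, 135, 136, 135, 133, 135, 137, 137, 138]
  px/mm 0.9955123009038193
```

The rail's near edge appears exactly where predicted, at row 207. Descending to 15 mm above entry height.

Call:
carry_out --plan '[{"x": -0.079, "y": -0.003, "z": 0.172, "ax": 0, "ay": 0, "az": 0}, {"x": -0.079, "y": -0.003, "z": 0.172, "ax": 0, "ay": 0, "az": 0}, {"x": -0.079, "y": -0.003, "z": 0.172, "ax": 0, "ay": 0, "az": 0}, {"x": -0.079, "y": -0.003, "z": 0.172, "ax": 0, "ay": 0, "az": 0}, {"x": 0, "y": 0, "z": 0, "ax": 0, "ay": 0, "az": 0}, {"x": 0, "y": 0, "z": 0, "ax": 0, "ay": 0, "az": 0}]'

```text
clock: 9.62
position: [591.1, 24.3, 90.7]
eef_rot: [3.134, -0.438, -3.074]
contact_force: [0.7, -0.5, -2.0]
gripper_width: 38.1
finger_force: 121.0
```

```bash
python3 - <<'E'
from step import *
A=tcp(25,s=-20);print(A[0])
plan(s,[(*A,2)])
E
```

```text
9.625 [591.1  24.3  90.7] tilt 25.11 yaw -176.12 roll 0.4 F [ 0.7 -0.5 -2. ] M [ 0.02 -0.57 -0.01] [-0.04  0.93  0.65  1.72 -0.04 -0.1 ]
[590.72727549  23.97851373  73.20760057]
[{"x": -0.024, "y": -0.001, "z": 0.053, "ax": 0.001, "ay": -0.0, "az": 0.0}, {"x": -0.024, "y": -0.001, "z": 0.053, "ax": 0.001, "ay": -0.0, "az": 0.0}]
```

Call:
carry_out --plan '[{"x": -0.024, "y": 0, "z": 0.053, "ax": 0.001, "ay": 0, "az": 0}, {"x": -0.024, "y": 0, "z": 0.053, "ax": 0.001, "ay": 0, "az": 0}, {"x": 0, "y": 0, "z": 0, "ax": 0, "ay": 0, "az": 0}, {"x": 0, "y": 0, "z": 0, "ax": 0, "ay": 0, "az": 0}]'

```text
clock: 10.12
position: [590.8, 23.5, 70.9]
eef_rot: [3.14, -0.44, -3.075]
contact_force: [0.6, 0.9, -2.9]
gripper_width: 38.3
finger_force: 121.0
```

```bash
python3 - <<'E'
from step import *
from station import cams
P=[]
for i in range(6): cams.get_image("scene"); q=readout.state(); P.append([*q["position"],*q["contact_force"]])
print(np.array(P).round(1),np.mean(P,0).round(1))
E
```

```text
10.125 [590.8  23.5  70.9] tilt 25.23 yaw -176.19 roll 0.09 F [ 0.6  0.9 -2.9] M [ 0.05 -0.57  0.  ] [-0.04  0.94  0.62  1.68 -0.04 -0.1 ]
[[ 5.910e+02  2.350e+01  7.110e+01  6.000e-01 -2.000e-01 -1.600e+00]
 [ 5.911e+02  2.350e+01  7.120e+01  7.000e-01 -6.000e-01 -2.700e+00]
 [ 5.911e+02  2.350e+01  7.120e+01 -5.000e-01 -4.000e-01 -1.800e+00]
 [ 5.911e+02  2.350e+01  7.120e+01 -4.000e-01 -9.000e-01 -1.700e+00]
 [ 5.911e+02  2.350e+01  7.120e+01 -0.000e+00 -2.000e-01 -2.800e+00]
 [ 5.911e+02  2.350e+01  7.120e+01 -7.000e-01  9.000e-01 -2.900e+00]] [ 5.911e+02  2.350e+01  7.120e+01 -0.000e+00 -2.000e-01 -2.300e+00]
```

Call:
carry_out --plan '[{"x": 0.034, "y": 0, "z": 0.01, "ax": 0, "ay": 0, "az": 0}, {"x": 0.034, "y": 0, "z": 0.012, "ax": 0, "ay": 0, "az": 0}, {"x": 0.034, "y": 0, "z": 0.014, "ax": 0, "ay": 0, "az": 0}, {"x": 0, "y": 0, "z": 0, "ax": 0, "ay": 0, "az": 0}, {"x": 0, "y": 0, "z": 0, "ax": 0, "ay": 0, "az": 0}]'

```text
clock: 11.05
position: [574.8, 22.5, 72.8]
eef_rot: [3.14, -0.44, -3.075]
contact_force: [-0.6, -0.2, -2.1]
gripper_width: 38.4
finger_force: 121.0
```

```bash
python3 step.py; python3 -c "
from h import *
print(tcp(25,s=-41.5)[0])"
```

```text
11.05 [574.8  22.5  72.8] tilt 25.2 yaw -176.19 roll 0.09 F [-0.6 -0.2 -2.1] M [ 0.04 -0.65 -0.04] [-0.04  0.9   0.53  1.64 -0.05 -0.1 ]
[569.2720897   22.5910691   73.20760057]
```

No contact, and the nose is under the edge. 5 mm more.

Call:
carry_out --plan '[{"x": 0.016, "y": 0, "z": 0.006, "ax": 0, "ay": 0, "az": 0}, {"x": 0.016, "y": 0, "z": 0.006, "ax": 0, "ay": 0, "az": 0}, {"x": 0, "y": 0, "z": 0, "ax": 0, "ay": 0, "az": 0}, {"x": 0, "y": 0, "z": 0, "ax": 0, "ay": 0, "az": 0}]'

```text
clock: 11.55
position: [569.8, 22.2, 73.1]
eef_rot: [3.14, -0.44, -3.075]
contact_force: [-0.4, -0.9, -2.0]
gripper_width: 38.5
finger_force: 121.0
```

```bash
python3 - <<'E'
from step import *
L=[]
for th in(20,15,10,6): L.append((*tcp(th,C=np.array([-38,20])+th/25*np.array([2.7,2.5])),1 if th==6 else 1))
plan(s,L)
print([l[0].round(1).tolist() for l in L])
E
```

```text
11.55 [569.8  22.2  73.1] tilt 25.2 yaw -176.19 roll 0.09 F [-0.4 -0.9 -2. ] M [ 0.03 -0.6   0.01] [-0.05  0.88  0.5   1.63 -0.05 -0.1 ]
[{"x": 0.019, "y": 0.003, "z": 0.018, "ax": 0.0, "ay": -0.029, "az": 0.001}, {"x": 0.017, "y": -0.0, "z": 0.018, "ax": 0.0, "ay": -0.028, "az": -0.0}, {"x": 0.017, "y": -0.0, "z": 0.018, "ax": 0.0, "ay": -0.027, "az": -0.0}, {"x": 0.014, "y": -0.0, "z": 0.015, "ax": 0.0, "ay": -0.023, "az": -0.001}]
[[566.0, 22.4, 71.9], [562.7, 22.2, 70.3], [559.6, 22.0, 68.3], [557.1, 21.8, 66.5]]
```

Call:
carry_out --plan '[{"x": 0.019, "y": 0, "z": 0.018, "ax": 0, "ay": -0.029, "az": 0}, {"x": 0.017, "y": 0, "z": 0.018, "ax": 0, "ay": -0.028, "az": 0}, {"x": 0.017, "y": 0, "z": 0.018, "ax": 0, "ay": -0.027, "az": 0}, {"x": 0, "y": 0, "z": 0, "ax": 0, "ay": 0, "az": 0}, {"x": 0, "y": 0, "z": 0, "ax": 0, "ay": 0, "az": 0}]'

```text
clock: 12.18
position: [558.9, 21.6, 68.6]
eef_rot: [3.14, -0.179, -3.075]
contact_force: [-1.2, 0.7, 0.6]
gripper_width: 38.5
finger_force: 122.3
```

```bash
python3 - <<'E'
from step import *
f=lambda th:tcp(th,C=np.array([-38.3,20])+max(th,0)/25*np.array([2.7,2.5]))
L=[(*f(th),1) for th in(7,4,2,0)]
plan(s,L)
print([l[0].round(1).tolist() for l in L])
E
```

```text
12.175 [558.9  21.6  68.6] tilt 10.25 yaw -176.21 roll 0.1 F [-1.2  0.7  0.6] M [ 0.13  0.37 -0.02] [-0.06  0.59  0.03  1.19 -0.02 -0.13]
[{"x": 0.008, "y": 0.002, "z": 0.012, "ax": 0.001, "ay": -0.018, "az": 0.0}, {"x": 0.011, "y": 0.0, "z": 0.011, "ax": -0.0, "ay": -0.017, "az": 0.0}, {"x": 0.007, "y": 0.0, "z": 0.007, "ax": -0.0, "ay": -0.011, "az": 0.001}, {"x": 0.007, "y": -0.0, "z": 0.007, "ax": -0.0, "ay": -0.011, "az": -0.0}]
[[557.4, 21.8, 67.0], [555.7, 21.7, 65.6], [554.5, 21.6, 64.6], [553.4, 21.6, 63.5]]
```

Call:
carry_out --plan '[{"x": 0.008, "y": 0, "z": 0.012, "ax": 0, "ay": -0.018, "az": 0}, {"x": 0.011, "y": 0, "z": 0.011, "ax": 0, "ay": -0.017, "az": 0}, {"x": 0.007, "y": 0, "z": 0.007, "ax": 0, "ay": -0.011, "az": 0}, {"x": 0.007, "y": 0, "z": 0.007, "ax": 0, "ay": -0.011, "az": 0}, {"x": 0, "y": 0, "z": 0, "ax": 0, "ay": 0, "az": 0}, {"x": 0, "y": 0, "z": 0, "ax": 0, "ay": 0, "az": 0}]'

```text
clock: 12.92
position: [554.1, 21.0, 63.4]
eef_rot: [3.14, 0.001, -3.076]
contact_force: [-4.6, -0.1, 5.5]
gripper_width: 38.6
finger_force: 123.0
```

```bash
python3 step.py; python3 look.py w8; python3 - <<'E'
from h import *
d=np.load("w8.npz");M=d["T_tool_cam"];g=cv2.cvtColor(d["image"],cv2.COLOR_RGB2GRAY)
print(g[150:262,318].tolist())
E
```

```text
12.925 [554.1  21.   63.4] tilt -0.05 yaw -176.22 roll 0.08 F [-4.6 -0.1  5.5] M [0.01 1.01 0.06] [-0.08  0.42 -0.24  0.91  0.   -0.14]
12.925 [554.1  21.   63.4] [ 3.140e+00  1.000e-03 -3.076e+00] [-0.08  0.42 -0.24  0.91  0.   -0.14]
[85, 90, 92, 94, 95, 96, 95, 95, 93, 92, 93, 88, 65, 47, 46, 46, 46, 47, 49, 55, 61, 65, 67, 69, 70, 70, 70, 70, 70, 69, 69, 69, 69, 69, 70, 69, 69, 68, 69, 69, 69, 68, 60, 41, 40, 40, 41, 40, 40, 40, 40, 40, 40, 39, 40, 40, 41, 49, 69, 69, 69, 70, 69, 70, 69, 69, 70, 69, 69, 70, 69, 69, 69, 69, 68, 69, 68, 68, 68, 65, 46, 46, 46, 46, 45, 46, 46, 46, 46, 46, 46, 46, 47, 46, 46, 47, 46, 46, 45, 46, 47, 45, 47, 46, 46, 47, 47, 49, 55, 58, 59, 60]
```

The module is level and unslipped in the grip. I'll press slightly past level to make sure the clip has snapped, then back off.

Call:
carry_out --plan '[{"x": 0, "y": 0, "z": 0.008, "ax": 0, "ay": -0.008, "az": 0}, {"x": 0, "y": 0, "z": 0, "ax": 0, "ay": 0, "az": 0}, {"x": 0, "y": 0, "z": 0, "ax": 0, "ay": 0, "az": 0}]'

```text
clock: 13.35
position: [554.3, 21.0, 63.6]
eef_rot: [3.14, 0.027, -3.076]
contact_force: [-5.8, 0.1, 14.6]
gripper_width: 38.5
finger_force: 124.0
```

```bash
python3 step.py
```

```text
13.35 [554.3  21.   63.6] tilt -1.56 yaw -176.22 roll 0.07 F [-5.8  0.1 14.6] M [0.09 1.97 0.09] [-0.08  0.4  -0.28  0.87  0.01 -0.15]
```

The seat has bottomed out: force rises and z doesn't drop. I'll ease back and release.

Call:
carry_out --plan '[{"x": 0, "y": 0, "z": -0.012, "ax": 0, "ay": 0.008, "az": 0}, {"x": 0, "y": 0, "z": 0, "ax": 0, "ay": 0, "az": 0}, {"x": 0, "y": 0, "z": 0, "ax": 0, "ay": 0, "az": 0}]' --force 40

```text
clock: 13.72
position: [554.9, 21.1, 63.6]
eef_rot: [3.14, 0.004, -3.076]
contact_force: [0.1, -0.3, -2.0]
gripper_width: 38.1
finger_force: 122.1
```

Call:
carry_out --plan '[{"x": 0, "y": 0, "z": 0, "ax": 0, "ay": 0, "az": 0}, {"x": 0, "y": 0, "z": 0, "ax": 0, "ay": 0, "az": 0}, {"x": 0, "y": 0, "z": 0, "ax": 0, "ay": 0, "az": 0}, {"x": 0, "y": 0, "z": 0, "ax": 0, "ay": 0, "az": 0}, {"x": 0, "y": 0, "z": -0.15, "ax": 0, "ay": 0, "az": 0}, {"x": 0, "y": 0, "z": -0.3, "ax": 0, "ay": 0, "az": 0}, {"x": 0, "y": 0, "z": -0.3, "ax": 0, "ay": 0, "az": 0}, {"x": 0, "y": 0, "z": -0.2, "ax": 0, "ay": 0, "az": 0}, {"x": 0, "y": 0, "z": 0, "ax": 0, "ay": 0, "az": 0}, {"x": 0, "y": 0, "z": 0, "ax": 0, "ay": 0, "az": 0}]' --gripper 1

```text
clock: 14.98
position: [553.1, 20.9, 205.4]
eef_rot: [3.14, 0.002, -3.076]
contact_force: [0.2, 0.4, -0.1]
gripper_width: 85.1
finger_force: 0.0
```

```bash
python3 step.py; python3 look.py w9; python3 - <<'E'
from h import *
from station import cams
a=cv2.imread("pics/w9.png")[60:360,120:520]
s=cams.get_image("scene")["image"][170:280,280:380,::-1]
b=cv2.resize(s,(400,440),interpolation=cv2.INTER_CUBIC)
a=cv2.resize(a,(400,300));o=np.zeros((440,800,3),np.uint8);o[:300,:400]=a;o[:,400:]=b
cv2.imwrite("pics/f.png",o)
E
```

```text
14.975 [553.1  20.9 205.4] tilt -0.1 yaw -176.23 roll 0.1 F [ 0.2  0.4 -0.1] M [ 0.   -0.06  0.02] [-0.08  0.33  0.01  1.24  0.   -0.14]
14.975 [553.1  20.9 205.4] [ 3.140e+00  2.000e-03 -3.076e+00] [-0.08  0.33  0.01  1.24  0.   -0.14]
```

View pics/f.png

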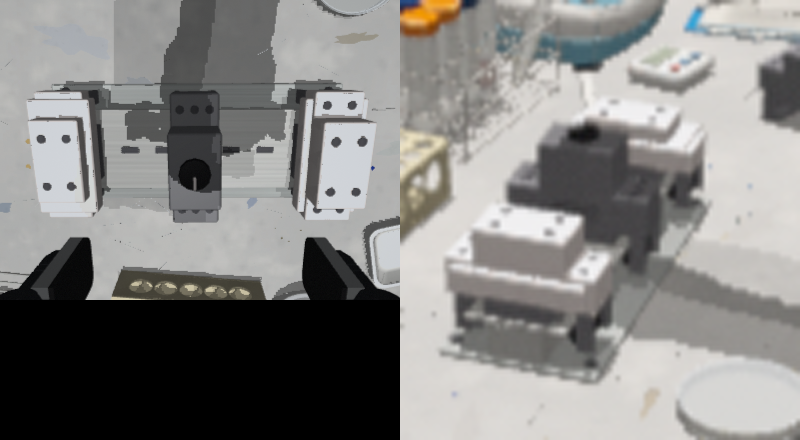

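The last picture shows the module straight across the rail, centred between the blocks (module at x≈194, stretch middle ≈197) and released. I'll check level by edge positions before handing in.

```bash
python3 - <<'E'
from h import *
d=np.load("w9.npz");T=d["T"];g=cv2.cvtColor(d["image"],cv2.COLOR_RGB2GRAY)
def pt(x,z,y=0,th=0):
    t=np.radians(th);c,s=np.cos(t),np.sin(t);X,Z=np.array([-38,0])+np.array([[c,-s],[s,c]])@(np.array([x,z])-[-38,20])
    return proj(d,RAIL+[-np.cos(RY)*X+np.sin(RY)*y,-np.sin(RY)*X-np.cos(RY)*y,Z],T)
for th in(0,4): print(th,[pt(x,z,0,th).round(1).tolist() for x,z in((56,62),(30,62),(30,98),(-30,98),(-56,62))], [pt(x,98,y,th).round(1).tolist() for x in(30,-30) for y in(20,-20)])
for c in(305,325): print(c,140,g[140:290,c].tolist())
E
```

```text
0 [[315.7, 151.1], [315.7, 183.9], [315.6, 191.0], [315.8, 269.1], [315.9, 281.5]] [[287.7, 191.1], [343.5, 191.0], [289.6, 269.2], [341.9, 269.1]]
4 [[315.7, 155.7], [315.7, 188.6], [315.6, 199.9], [315.8, 276.0], [315.9, 283.9]] [[287.4, 200.0], [343.8, 199.9], [289.7, 276.0], [341.8, 275.9]]
305 140 [85, 84, 83, 75, 72, 76, 80, 81, 81, 78, 75, 53, 37, 42, 52, 57, 59, 58, 59, 59, 59, 58, 58, 58, 58, 59, 59, 58, 58, 59, 57, 59, 58, 59, 59, 59, 59, 59, 58, 58, 57, 58, 58, 58, 57, 55, 41, 37, 36, 37, 37, 36, 37, 43, 49, 55, 58, 57, 58, 57, 57, 57, 57, 57, 57, 57, 55, 56, 56, 55, 56, 57, 56, 56, 56, 56, 57, 56, 55, 55, 48, 26, 7, 12, 16, 16, 15, 17, 17, 13, 15, 17, 15, 15, 13, 15, 15, 15, 13, 14, 13, 14, 11, 12, 12, 13, 17, 55, 110, 119, 118, 118, 118, 118, 118, 117, 117, 117, 116, 116, 116, 115, 115, 115, 116, 115, 114, 114, 112, 94, 63, 75, 80, 113, 113, 113, 114, 113, 114, 113, 112, 111, 126, 184, 184, 184, 185, 186, 184, 186]
325 140 [105, 106, 103, 92, 90, 99, 106, 106, 105, 101, 96, 51, 37, 43, 52, 57, 58, 59, 58, 58, 57, 58, 57, 57, 58, 57, 56, 54, 48, 39, 44, 46, 56, 58, 58, 58, 58, 57, 56, 57, 57, 56, 56, 58, 57, 54, 37, 36, 37, 36, 37, 37, 36, 44, 50, 54, 56, 56, 56, 56, 56, 56, 56, 55, 56, 57, 56, 56, 55, 56, 55, 55, 55, 55, 55, 55, 55, 55, 55, 55, 55, 52, 33, 10, 9, 13, 13, 13, 13, 13, 14, 10, 13, 13, 10, 12, 13, 13, 13, 13, 10, 11, 13, 12, 11, 14, 26, 46, 53, 53, 53, 53, 69, 115, 114, 116, 115, 115, 114, 114, 115, 114, 114, 112, 113, 113, 113, 112, 110, 94, 92, 108, 114, 116, 117, 116, 116, 115, 116, 115, 115, 116, 146, 184, 184, 185, 185, 185, 185, 186]
```

The edges match the level pose (rows 151/193/269 against 151/191/269 predicted; a 4° tilt would give 156/200/276). Handing in.

```bash
python3 -c "
from station import r
print(r.job_done())"
```

```text
the job is handed in; nothing more can be done
None
```

The dial module is on the rail, in the middle of the free stretch, level, straight across and released; it bottomed out when pressed, so the clip should have snapped, though I couldn't see the clip. I handed the job in at about 15 s. My first grip closed on the dial by mistake before I regripped lower. The terminal module was left alone.

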